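Put the heat sinks and fan back on three repaired cards

ROBOT

A 7-joint arm with a two-finger parallel gripper is mounted at the origin on the work surface. World frame = base frame: x ahead of the robot, y to its left, z up, the work surface at z = 0. Lengths are in m, angles in rad, forces in N, time in s.
With the tool pointing down it reaches from about 0.35 to 0.9 m from the base axis. Payload 7.2 kg.
Tool frame: the origin (TCP) lies on the centre line of the jaws, within the pads' length; the fingertips stand 25 mm ahead of it and the grasp point (between the pads) lies 6 mm ahead of it; z points along the fingers, x is the direction in which the jaws open and shut, and the axes are right-handed (so a half turn about z gives the same grasp; the last joint's range is limited). The gripper opens to 85 mm and grips with 20 to 120 N. Pads are 22 mm wide; open, the fingers measure 114 mm over their backs; the gripper's body (76 mm by 85 mm) begins 54 mm behind the grasp point. The pads swing forward as they close: fully open they stand 13 mm farther back than shut.
Start: joints at [1.082, 0.411, -0.013, 1.596, 0.006, 1.134, -0.082], TCP at [0.255, -0.57, 0.256] pointing down, gripper open.
Joint ranges: [-2.95, 2.95], [-0.29, 1.99], [-1.47, 1.44], [0.14, 2.54], [-1.03, 4.17], [0.13, 1.85], [-2.86, 2.86]. Speed limits (rad/s): [2.39, 2.39, 3.01, 3.01, 3.14, 3.14, 3.14].

INTERFACE

Orientations are given as a 3x3 rotation matrix whose columns are the frame's x, y, z axes.
In Python, from cell import ctrl gives the robot as it stands.
- The arm moves only by the tool step_arm, never from a script. Its argument "steps" is one flat list of numbers, 7 for each row, row after row: the shift along the world's x, y, z in mm, then the turn, a rotation vector about the world's x, y, z in degrees, then the finger opening in mm, from 0 to 85.4. In form: [x, y, z, ax, ay, az, claw, x, y, z, ax, ay, az, claw, ...]. A call has 1 to 8 rows; each row shifts and turns the commanded pose from where the row before left it; what a row does not reach is not made up. A row lasts 1/10 s, in which the tool goes at most 50 mm and 8.59 degrees, less where a joint would pass 70% of its speed; a pose out of reach is approached as far as the arm can. A call is refused whole if a number of a shift passes 50 or a number of a turn 8.59, either way. A call with a gripper value outside its range is refused whole. The fingers move at their own pace and stop on an object; the grip force is fixed at half the most. Time passes only in rows, so rows that do not move let the fingers close. It gives the time, the measured TCP pose, the force and the opening at its end, in the units of the state.
- ctrl.get_state(): the state, without advancing time (a new reading comes with each control period).
- ctrl.get_image(name): name is "side" or "top"; returns the picture (384x512x3 uint8, red, green, blue); there is no depth.
- ctrl.camera_params(name): a dict with "fx", "fy", "cx", "cy" (pixels), "k1" (the pictures are not rectified: a ray, as slopes to the right and down, at radius r is drawn at 1 + k1 r^2 times it, then the intrinsics apply), "world_to_cam" (4x4, takes a point from world to camera coordinates). Camera axes: x right, y up, looking along -z (the intrinsics and any distortion apply to the point x, -y, -z); pixel columns grow to the right and rows downward; lengths in m; the calibration is good to about 2 mm. A picture is of the moment at which its call begins. camera_params takes no time and is no camera call.
- ctrl.sign_off(): hands the job in, once; it reports no verdict.
Trained networks look in the newest picture that a camera, given by its name, has taken for a name from the list of things; names that differ only in an ending like _2 or _b are one class to them, and where a whole thing is asked for, a point or a joint stands for the part that bears it (a point fixed in the world has none). Each returns a list of dicts, best first, with "p" (0 to 1); they miss things now and then, are a little off and sometimes report something else, mostly with a low value. They report only what shows in the picture. A call takes as long as a camera call.
- ctrl.spot_in(camera, label): "extent" ([left, top, width, height] in pixels, round what is visible of it).
- ctrl.place_of(camera, label): "centre" ([column, row] in pixels: a listed point, or the origin of a listed thing).
The state is a dict: "time_s": time; "qpos": joint angles; "qd": joint speeds; "effort": joint torques, N m; "ee_pos": TCP position; "tool_rot": TCP orientation; "force": force on the tool from outside, world axes, zero at the start; "ft_torque": the same for the moment, N m; "opening": finger opening in m.
Only numpy, scipy, OpenCV 4.12 (cv2) and the standard library are available. Lean on these libraries where they do the work, as an engineer would, in place of code of your own. Each camera call takes 0.05 s, during which the arm holds its last target. There are 200 camera calls.

TASK

The three repaired cards on the red mat need their cooling back before testing: set each heat sink flat on the bare chip of its size (large on large, medium on medium, small on small), centred on the chip and square with its card, and then lay the large fan flat on top of the large heat sink, its frame in line with it. Set the parts down gently rather than dropping them, and leave the small fan, the hard drive and the bottle alone.

Things in the scene. Friction and masses are not known exactly. Their poses are not given: they have to be found in the camera images.
- sink_large: Large heat sink, loose: bare aluminium, square, straight fins, 60 x 60 mm and 25 mm tall, fins up, 110 g; grip it across any two opposite sides. It starts on the mat (2 mm thick, top at z = 2 mm). Origin: centre of its underside; x and y along its sides, z up. Any quarter turn is as good.
- sink_medium: Medium heat sink, loose: bare aluminium, square, cross-cut fins, 45 x 45 mm and 20 mm tall, fins up, 55 g; grip it across any two opposite sides. It starts on the mat (2 mm thick, top at z = 2 mm). Origin: centre of its underside; x and y along its sides, z up. Any quarter turn is as good.
- sink_small: Small heat sink, loose: bare aluminium, square, cross-cut fins, 30 x 30 mm and 18 mm tall, fins up, 22 g; grip it across any two opposite sides. It starts on the mat (2 mm thick, top at z = 2 mm). Origin: centre of its underside; x and y along its sides, z up. Any quarter turn is as good.
- fan: Large fan, loose, lying flat on the mat: dark square plastic frame 60 x 60 mm, 20 mm high, with hub and seven blades; gripped by the outside of the frame, across any two opposite sides, 55 g. Origin: centre of its underside; x and y along its sides, z up. Its frame is as large as the large heat sink, on whose fins it lies flat.
- card_large_chip: Green graphics card, the longest, with the large chip, loose (160 g), lying flat. Bare chip: black square 35 x 35 mm, top 7.5 mm above the card's underside (board top at 4). Board 69 mm wide (x), y from -78 to +90 mm; gold contact strip on the +x edge; steel bracket 18.5 mm high at the -y end, ports up to 15 mm high within 20 mm of it; capacitor(s) 13 mm high near the +y end. Origin: underside, below the chip's centre; y along the card, z up.
- card_medium_chip: Green network card with two jacks and the medium chip, loose (130 g), lying flat. Bare chip: black square 27 x 27 mm, top 7.5 mm above the card's underside (board top at 4). Board 69 mm wide (x), y from -70 to +70 mm; gold contact strip on the +x edge; steel bracket 18.5 mm high at the -y end, ports up to 17.5 mm high within 20 mm of it; capacitor(s) 13 mm high near the +y end. Origin: underside, below the chip's centre; y along the card, z up.
- card_small_chip: Green port card, the shortest, with the small chip, loose (100 g), lying flat. Bare chip: black square 15 x 15 mm, top 7.5 mm above the card's underside (board top at 4). Board 69 mm wide (x), y from -62 to +53 mm; gold contact strip on the +x edge; steel bracket 18.5 mm high at the -y end, ports up to 11 mm high within 20 mm of it; capacitor(s) 13 mm high near the +y end. Origin: underside, below the chip's centre; y along the card, z up.
- small_fan: Bystander, to be left alone: a smaller dark fan, 40 x 40 x 20 mm, lying among the parts. Origin: centre of its underside.
- hard_drive: Bystander, to be left alone: a 3.5-inch hard drive lying flat right of the mat (-y), 102 x 147 x 27 mm (long side along its y). Origin: centre of its underside.
- bottle: Bystander, to be left alone: an upright cleaner bottle with blue spout, 52 mm across, 140 mm tall, left of the mat (+y). Origin: centre of its underside.

How it is judged:
At the end, for the whole second after the job is handed in: Each sink lies flat (4 deg) on the chip of its size, centred to 10, 8, 7 mm (large, medium, small), sides within 11 deg of the card's sides, any quarter turn; the large fan lies flat on the large sink, centred to 8 mm and square to 11 deg; all released and at rest (horizontal distance between sink_large and card_large_chip below 0.01 m and z of sink_large in the frame of card_large_chip between 0.0055 and 0.0105 m and angle between each of sink_large, sink_medium, sink_small, fan's own z axis and vertical below 0.07 rad and (angle between the x axis of sink_large and the x axis of card_large_chip, either way round below 0.2 rad or angle between the x axis of sink_large and the y axis of card_large_chip, either way round below 0.2 rad) and linear speed of each of sink_large, sink_medium, sink_small, fan below 0.01 m/s and horizontal distance between sink_medium and card_medium_chip below 0.008 m and z of sink_medium in the frame of card_medium_chip between 0.0055 and 0.0105 m and (angle between the x axis of sink_medium and the x axis of card_medium_chip, either way round below 0.2 rad or angle between the x axis of sink_medium and the y axis of card_medium_chip, either way round below 0.2 rad) and horizontal distance between sink_small and card_small_chip below 0.007 m and z of sink_small in the frame of card_small_chip between 0.0055 and 0.0105 m and (angle between the x axis of sink_small and the x axis of card_small_chip, either way round below 0.2 rad or angle between the x axis of sink_small and the y axis of card_small_chip, either way round below 0.2 rad) and horizontal distance between fan and sink_large below 0.008 m and z of fan in the frame of sink_large between 0.023 and 0.028 m and (angle between the x axis of fan and the x axis of sink_large, either way round below 0.2 rad or angle between the x axis of fan and the y axis of sink_large, either way round below 0.2 rad)); the robot touches nothing.
It fails at once if a heat sink or the fan is dropped: falls faster than 0.6 m/s out of the fingers ((contact force between the fingers and sink_large below 0.05 N and linear speed of sink_large above 0.6 m/s) or (contact force between the fingers and sink_medium below 0.05 N and linear speed of sink_medium above 0.6 m/s) or (contact force between the fingers and sink_small below 0.05 N and linear speed of sink_small above 0.6 m/s) or (contact force between the fingers and fan below 0.05 N and linear speed of fan above 0.6 m/s)).
It fails at once if the small fan, the hard drive or the bottle is pushed more than 30 mm (distance of any of small_fan, hard_drive, bottle from where it was at the start of the episode above 0.03 m).
It also fails if it takes over 99 s, if anything falls off the work surface, if the arm or the gripper's body presses on something with over 40 N, if the wrist force passes 120 N, or if a joint passes its speed limit or range.

## Working session

There is one attempt and no reset: what is moved stays moved. The work goes in short steps, Python scripts to look and compute and a tool call to move; the robot and the scene stay as the last step left them, time stands still between calls to the robot, and variables do not carry over. Pictures are saved under pics/ and viewed, about 12 in all and at most 16, crops included, and the job is handed in when it is done.

Besides the shell and the picture viewer there is one more tool, called after "Emit:" by a JSON object that holds its "name" and its "arguments", one argument or row to a line. step_arm: Moves the arm, as the interface text tells. Its arguments: {"type":"object","properties":{"steps":{"type":"array","items":{"type":"number"}}},"required":["steps"]}

```bash
mkdir -p pics; cat > h.py <<'E'
import numpy as np, cv2
from cell import ctrl
def ray(cam,uv):
    p=ctrl.camera_params(cam);x=(uv[0]-p["cx"])/p["fx"];y=(uv[1]-p["cy"])/p["fy"]
    a,b=x,y
    for _ in range(20):
        s=1+p["k1"]*(a*a+b*b);a,b=x/s,y/s
    T=np.linalg.inv(np.array(p["world_to_cam"]));return T[:3,3],T[:3,:3]@np.array([a,-b,-1.])
def at(cam,uv,z):
    o,d=ray(cam,uv);return o+d*(z-o[2])/d[2]
def tri(u1,u2):
    o,d=ray("top",u1);o2,d2=ray("side",u2)
    s=np.linalg.lstsq(np.c_[d,-d2],o2-o,rcond=None)[0];a=o+d*s[0];b=o2+d2*s[1];return (a+b)/2,np.linalg.norm(a-b)
def proj(cam,P):
    p=ctrl.camera_params(cam);c=np.array(p["world_to_cam"])@np.r_[P,1];x,y=c[0]/-c[2],-c[1]/-c[2];s=1+p["k1"]*(x*x+y*y)
    return np.array([p["cx"]+p["fx"]*x*s,p["cy"]+p["fy"]*y*s])
def save(cam,name,crop=None,f=1):
    im=ctrl.get_image(cam)[:,:,::-1]
    if crop: l,t,r,b=crop;im=im[t:b,l:r]
    cv2.imwrite("pics/"+name,cv2.resize(im,None,fx=f,fy=f,interpolation=cv2.INTER_CUBIC))
E
python3 - <<'E'
from h import *
for c in("top","side"):
    save(c,c+"0.png",None,1.56)
    p=ctrl.camera_params(c);print(c,p["fx"],p["k1"],np.linalg.inv(p["world_to_cam"])[:3].round(3).tolist())
for n in "sink_large sink_medium sink_small fan card_large_chip card_medium_chip card_small_chip small_fan".split():
    r={c:[(np.round(d["centre"],1).tolist(),round(d["p"],2)) for d in ctrl.place_of(c,n)[:2]] for c in("top","side")}
    print(n,r)
    if r["top"]:print("  ground",at("top",r["top"][0][0],.002).round(4))
    if r["top"] and r["side"]:
        P,e=tri(r["top"][0][0],r["side"][0][0]);print("  tri",P.round(4),round(e,4))
s=ctrl.get_state();print(s["time_s"],s["ee_pos"],s["tool_rot"],s["opening"])
E
```

```text
top 416.4923883185833 -0.030006243401518373 [[-0.014, 0.999, -0.052, 0.458], [-1.0, -0.014, -0.012, 0.013], [-0.013, 0.052, 0.999, 1.24]]
side 358.97088372821355 -0.013276493131796324 [[-0.856, 0.318, -0.407, 0.089], [-0.516, -0.556, 0.652, 0.763], [-0.019, 0.768, 0.64, 0.752]]
sink_large {'top': [([219.4, 212.6], 0.8)], 'side': [([259.6, 233.0], 0.57)]}
  ground [0.4583 0.1366 0.002 ]
  tri [0.4564 0.1357 0.0012] 0.0043
sink_medium {'top': [([173.9, 214.8], 0.61)], 'side': [([234.8, 260.6], 0.63)]}
  ground [0.4535 0.2724 0.002 ]
  tri [0.4529 0.2686 0.0184] 0.0015
sink_small {'top': [([173.3, 212.4], 0.66), ([305.4, 213.1], 0.47)], 'side': [([296.3, 183.9], 0.47)]}
  ground [0.4607 0.2742 0.002 ]
  tri [0.398  0.1967 0.2598] 0.1323
fan {'top': [([263.1, 221.4], 0.57)], 'side': [([284.0, 210.9], 0.6)]}
  ground [0.4305 0.0071 0.002 ]
  tri [ 0.4344  0.009  -0.0029] 0.009
card_large_chip {'top': [([344.2, 157.0], 0.6)], 'side': [([272.8, 151.6], 0.76), ([285.1, 209.1], 0.36)]}
  ground [ 0.6189 -0.2379  0.002 ]
  tri [ 0.6144 -0.2353  0.02  ] 0.005
card_medium_chip {'top': [([269.9, 153.6], 0.71), ([263.7, 223.3], 0.66)], 'side': [([230.3, 184.0], 0.63)]}
  ground [ 0.6324 -0.0162  0.002 ]
  tri [ 0.6402 -0.0108  0.009 ] 0.0204
card_small_chip {'top': [([183.9, 156.1], 0.79)], 'side': [([184.2, 233.8], 0.61)]}
  ground [0.6289 0.2417 0.002 ]
  tri [0.6345 0.2456 0.003 ] 0.0136
small_fan {'top': [([358.8, 210.0], 0.51), ([345.7, 156.7], 0.5)], 'side': [([312.3, 160.4], 0.43)]}
  ground [ 0.4603 -0.2773  0.002 ]
  tri [ 0.4642 -0.274   0.0081] 0.0087
0.9 [ 0.25530912 -0.57048753  0.25633717] [[ 4.08513927e-01 -9.12752086e-01  1.78906280e-05]
 [-9.12752084e-01 -4.08513927e-01 -7.11232606e-05]
 [ 7.22264752e-05  1.27251345e-05 -9.99999997e-01]] 0.08536348315493944
```

View pics/top0.png

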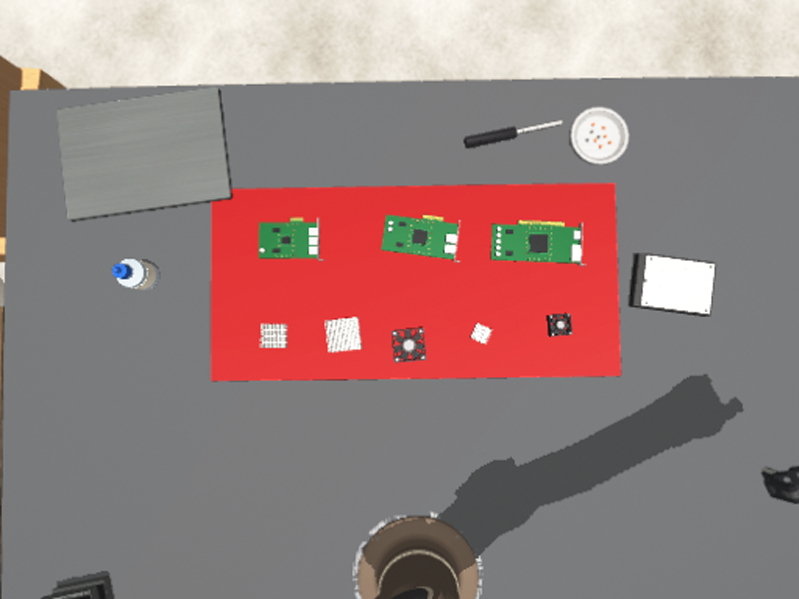

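View pics/side0.png

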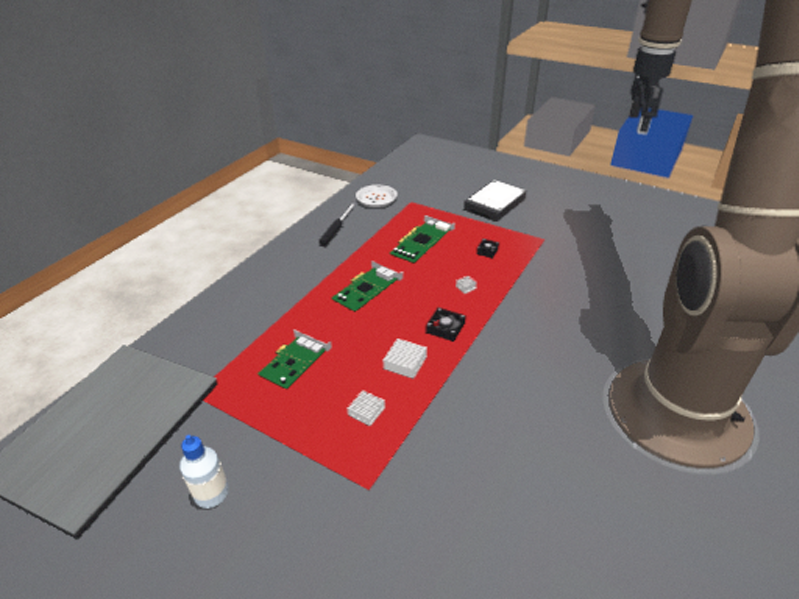

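Top picture, at 800 px scale. Parts, left to right: medium sink (273,336), large sink (342,335), large fan (408,344), small sink (482,333), small fan (560,325). Cards: small (288,240), medium (420,237), large (538,243). The network mislabelled the small sink (its second hit is right); the rest agree with the picture. Next I'll segment for subpixel poses.

```bash
cat >> h.py <<'E'
from scipy.optimize import minimize
def box(P,yaw,w,h):
    c,s=np.cos(yaw),np.sin(yaw);q=[(a,b) for a in(-w/2,w/2) for b in(-w/2,w/2)]
    return [np.array([P[0]+c*a-s*b,P[1]+s*a+c*b,z]) for z in(P[2],P[2]+h) for a,b in q]
def blob(im,kind,uv,r=22):
    hsv=cv2.cvtColor(np.ascontiguousarray(im),cv2.COLOR_RGB2HSV).astype(int);H,S,V=[hsv[...,i] for i in range(3)]
    m={"sink":(S<110)&(V>130),"red":~((S>170)&(V>120)&((H<8)|(H>172))),"dark":V<75,"green":(H>40)&(H<90)&(S>60)}[kind].astype(np.uint8)
    w=np.zeros_like(m);u,v=np.round(uv).astype(int);w[max(v-r,0):v+r+1,max(u-r,0):u+r+1]=1;m*=w
    n,l,st,c=cv2.connectedComponentsWithStats(m)
    k=min(range(1,n),key=lambda i:np.hypot(*(c[i]-uv))-.02*st[i,4]) ;return (l==k).astype(np.uint8)
def fit(masks,P0,yaw0,w,h,free_z=False):
    "silhouette fit of a box to soft masks in one or more views"
    def cost(q):
        P=np.r_[q[:2],q[3] if free_z else P0[2]];e=0
        for c,m in masks.items():
            pts=np.array([proj(c,X) for X in box(P,q[2],w,h)])
            r=np.zeros((384*4,512*4),np.uint8);cv2.fillConvexPoly(r,np.round(cv2.convexHull(((pts+.5)*4-.5).astype(np.float32))*16).astype(np.int32),255,shift=4)
            e+=np.abs(cv2.resize(r,(512,384),interpolation=cv2.INTER_AREA)/255.-m).sum()
        return e
    best=None
    for y in yaw0:
        x0=np.r_[P0[:2],y,P0[2]][:4 if free_z else 3];sx=np.vstack([x0]+[x0+d for d in np.diag([.006,.006,.15,.006])[:len(x0),:len(x0)]])
        r=minimize(cost,x0,method="Nelder-Mead",options=dict(initial_simplex=sx,xatol=1e-5,fatol=.01,maxiter=250))
        if best is None or r.fun<best.fun:best=r
    return best
E
cat > m.py <<'E'
from h import *
I={c:ctrl.get_image(c) for c in("top","side")}
for n,uv,kind,w,h in [("sink_medium",(175,215),"sink",.045,.02),("sink_large",(219,214),"sink",.06,.025),("fan",(262,220),"red",.06,.02),("sink_small",(308.5,213),"sink",.03,.018)]:
    P=at("top",uv,.01);P[2]=.002
    M={c:blob(I[c],kind,proj(c,P+[0,0,.01])) for c in I}
    for c in I:
        if kind=="red":M[c]=cv2.fillPoly(M[c],[cv2.convexHull(cv2.findNonZero(M[c]))],1)
    for z,mm in((0,{"top":M["top"]}),(1,M)):
        r=fit(mm,P,[0,.4,.8,1.2],w,h,bool(z));print(n,"both" if z else "top",r.x[:2].round(4),"yaw",round(np.degrees(r.x[2])%90,1),"z",r.x[3:].round(4),"cost",round(r.fun,1),[int(m.sum()) for m in mm.values()])
for n,uv,s in [("card_small",(184,154),.015),("card_medium",(269,152),.027),("card_large",(344,155.5),.035)]:
    g=blob(I["top"],"green",uv,45);R=cv2.minAreaRect(cv2.findNonZero(g));b=cv2.boxPoints(R);X=np.array([at("top",p,.006)[:2] for p in b]);e=np.diff(np.r_[X,X[:1]],axis=0);L=np.hypot(*e.T);k=L.argmax()
    print(n,"green",(L*1000).round(1)[:2],"yaw long",round(np.degrees(np.arctan2(e[k,1],e[k,0]))%180,1),"centre",X.mean(0).round(4))
    for c in I:
        P=at("top",uv,.0095);m=blob(I[c],"dark",proj(c,P),14);mm=cv2.moments(m,True);q=(mm["m10"]/mm["m00"],mm["m01"]/mm["m00"])
        print("  ",c,int(m.sum()),np.round(q,2),at(c,q,.0095).round(4))
        if c=="top":qt=q
    T,e=tri(qt,q);print("   tri",T.round(4),round(e,4))
cv2.imwrite("pics/c0.png",cv2.resize(I["top"][125:240,155:390,::-1],None,fx=3.4,fy=3.4,interpolation=cv2.INTER_CUBIC))
E
python3 m.py
```

```text
Traceback (most recent call last):
  File "m.py", line 9, in <module>
    r=fit(mm,P,[0,.4,.8,1.2],w,h,bool(z));print(n,"both" if z else "top",r.x[:2].round(4),"yaw",round(np.degrees(r.x[2])%90,1),"z",r.x[3:].round(4),"cost",round(r.fun,1),[int(m.sum()) for m in mm.values()])
  File "h.py", line 43, in fit
    r=minimize(cost,x0,method="Nelder-Mead",options=dict(initial_simplex=sx,xatol=1e-5,fatol=.01,maxiter=250))
  File "h.py", line 36, in cost
    pts=np.array([proj(c,X) for X in box(P,q[2],w,h)])
                  ~~~~^^^^^
  File "h.py", line 15, in proj
    p=ctrl.camera_params(cam);c=np.array(p["world_to_cam"])@np.r_[P,1];x,y=c[0]/-c[2],-c[1]/-c[2];s=1+p["k1"]*(x*x+y*y)
ValueError: time passes only in moves, steps and waits
```

```bash
sed -i 's/ctrl\.camera_params(cam)/CP[cam]/; s/^from cell import ctrl/&\nCP={c:ctrl.camera_params(c) for c in("top","side")}/' h.py; time python3 m.py
```

```text
sink_medium top [0.453  0.2669] yaw 89.6 z [] cost 11.8 [253]
sink_medium both [0.4538 0.2665] yaw 89.6 z [0.0045] cost 33.2 [253, 348]
sink_large top [0.4539 0.1347] yaw 5.8 z [] cost 21.4 [456]
sink_large both [0.4543 0.1349] yaw 5.7 z [0.0056] cost 42.7 [456, 496]
fan top [0.4322 0.011 ] yaw 4.9 z [] cost 41.2 [476]
fan both [0.4337 0.0119] yaw 4.7 z [0.0047] cost 71.1 [476, 395]
sink_small top [ 0.4527 -0.1254] yaw 65.2 z [] cost 11.1 [115]
sink_small both [ 0.4531 -0.1249] yaw 66.4 z [0.0042] cost 27.0 [115, 101]
card_small green [108.3  69.2] yaw long 89.0 centre [0.6393 0.2407]
   top 19 [183.11 153.58] [0.6355 0.2427 0.0095]
   side 19 [185.74 231.74] [0.6376 0.2441 0.0095]
   tri [0.6366 0.2435 0.0092] 0.0025
card_medium green [ 71.9 139.1] yaw long 81.6 centre [ 0.6402 -0.0128]
   top 59 [268.68 151.76] [ 0.6369 -0.0125  0.0095]
   side 47 [233.43 183.77] [ 0.6409 -0.0125  0.0095]
   tri [ 0.6382 -0.0116  0.011 ] 0.0034
card_large green [ 73.6 167.4] yaw long 87.0 centre [ 0.6254 -0.2336]
   top 117 [345.12 155.83] [ 0.6214 -0.2392  0.0095]
   side 54 [270.09 152.56] [ 0.6253 -0.2399  0.0095]
   tri [ 0.6226 -0.2381  0.0113] 0.0031
real	0m32.748s
user	0m34.605s
sys	0m10.172s
```

View pics/c0.png

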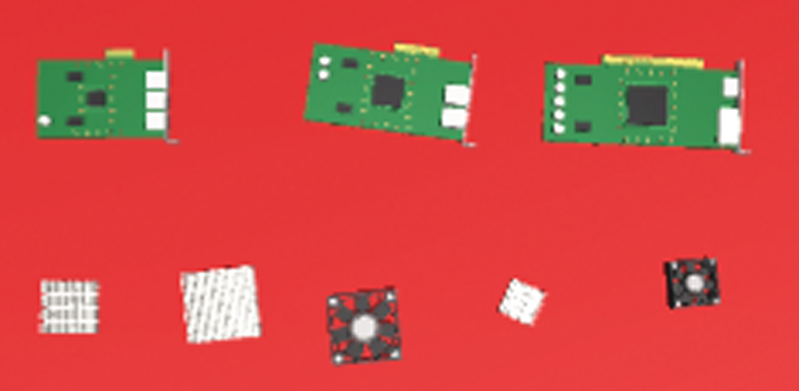

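Crop: the chips and sinks match the fits. Card yaws are about -1 (small), -8.5 (medium) and -3 deg (large). Sinks stand at z of 2 to 5 mm, as expected on the mat. I'll start with the small sink at (0.453,-0.125), yaw -24.5.

Emit:
{"name": "step_arm", "arguments": {
  "steps": [16.5, 37, -8, 0, 0, 3.45, 60, 16.5, 37, -8, 0, 0, 3.45, 60, 16.5, 37, -8, 0, 0, 3.45, 60, 16.5, 37, -8, 0, 0, 3.45, 60, 16.5, 37, -8, 0, 0, 3.45, 60, 16.5, 37, -8, 0, 0, 3.45, 60, 16.5, 37, -8, 0, 0, 3.45, 60, 16.5, 37, -8, 0, 0, 3.45, 60]
}}

```text
time_s: 1.9
ee_pos: [0.3878, -0.2731, 0.1923]
tool_rot: [[0.786, -0.618, 0.001], [-0.618, -0.786, -0.001], [0.001, 0.0, -1.0]]
force: [0.7, 0.4, 0.2]
opening: 0.0597
```

Emit:
{"name": "step_arm", "arguments": {
  "steps": [16.5, 37, -12, 0, 0, 3.45, 60, 16.5, 37, -12, 0, 0, 3.45, 60, 16.5, 37, -12, 0, 0, 3.45, 60, 16.5, 37, -12, 0, 0, 3.45, 60, 0, 0, 0, 0, 0, 0, 60, 0, 0, 0, 0, 0, 0, 60]
}}

```text
time_s: 2.5
ee_pos: [0.4534, -0.1257, 0.1441]
tool_rot: [[0.911, -0.413, -0.001], [-0.413, -0.911, 0.0], [-0.001, 0.0, -1.0]]
force: [-0.3, -1.0, 0.8]
opening: 0.06
```

Emit:
{"name": "step_arm", "arguments": {
  "steps": [0, 0, -35, 0, 0, 0, 60, 0, 0, -35, 0, 0, 0, 60, 0, 0, -25, 0, 0, 0, 60, 0, 0, -18, 0, 0, 0, 60, 0, 0, 0, 0, 0, 0, 60, 0, 0, 0, 0, 0, 0, 20, 0, 0, 0, 0, 0, 0, 20, 0, 0, 0, 0, 0, 0, 20]
}}

```text
time_s: 3.3
ee_pos: [0.454, -0.1273, 0.0328]
tool_rot: [[0.91, -0.415, 0.002], [-0.415, -0.91, -0.001], [0.002, 0.0, -1.0]]
force: [-1.2, -0.7, 5.1]
opening: 0.0287
```

Emit:
{"name": "step_arm", "arguments": {
  "steps": [0, 0, 0, 0, 0, 0, 20, 0, 0, 0, 0, 0, 0, 20, 0, 0, 0, 0, 0, 0, 20]
}}

```text
time_s: 3.6
ee_pos: [0.4541, -0.1273, 0.0329]
tool_rot: [[0.91, -0.415, 0.002], [-0.415, -0.91, -0.001], [0.003, 0.0, -1.0]]
force: [-1.1, -0.4, 5.9]
opening: 0.0285
```

```bash
python3 - <<'E'
from h import *
I={c:ctrl.get_image(c) for c in("top","side")}
a=cv2.resize(I["top"][185:240,270:350,::-1],(480,330),interpolation=2);b=cv2.resize(I["side"][125:225,250:350,::-1],(330,330),interpolation=2);cv2.imwrite("pics/g1.png",np.hstack([a,b])[:,:800]);s=ctrl.get_state();print(s["ee_pos"],s["opening"],s["force"])
E
```

```text
[ 0.45403236 -0.12729623  0.03281307] 0.02806200125957442 [-1.13951883 -0.860078    5.40399566]
```

View pics/g1.png

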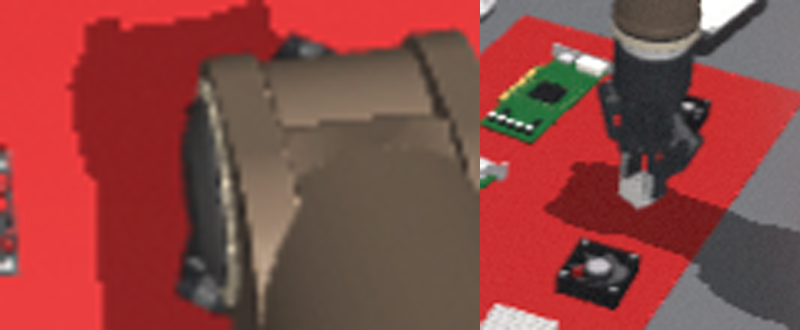

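The side view shows the small sink between the fingers, opening 28 mm. Lifting and carrying to the small card.

Emit:
{"name": "step_arm", "arguments": {
  "steps": [0, 0, 10, 0, 0, 0, 20, 0, 0, 30, 0, 0, 0, 20, 0, 0, 40, 0, 0, 0, 20, 0, 0, 15, 0, 0, 0, 20, 10, 20, 0, 0, 0, 2, 20, 20, 40, 0, 0, 0, 2.5, 20, 20, 40, 0, 0, 0, 2.5, 20, 40, 0, 0, 0, 2.5, 20]
}}

```text
schema error: expected a multiple of 7 numbers
```

```bash
python3 - <<'E'
from h import *
s=ctrl.get_state();print(s["time_s"],s["ee_pos"],s["opening"],s["force"])
E
```

```text
3.7 [ 0.45403236 -0.12729623  0.03281307] 0.02806200125957442 [-1.13951883 -0.860078    5.40399566]
```

Emit:
{"name": "step_arm", "arguments": {
  "steps": [0, 0, 10, 0, 0, 0, 20, 0, 0, 30, 0, 0, 0, 20, 0, 0, 40, 0, 0, 0, 20, 0, 0, 15, 0, 0, 0, 20, 12, 20, 0, 0, 0, 2, 20, 18, 36, 0, 0, 0, 2.5, 20, 18, 36, 0, 0, 0, 2.5, 20, 18, 36, 0, 0, 0, 2.5, 20]
}}

```text
time_s: 4.5
ee_pos: [0.5201, 0.0025, 0.1279]
tool_rot: [[0.966, -0.258, 0.002], [-0.258, -0.966, -0.0], [0.002, -0.0, -1.0]]
force: [0.6, -0.2, -0.8]
opening: 0.028
```

Emit:
{"name": "step_arm", "arguments": {
  "steps": [18, 36, 0, 0, 0, 2.5, 20, 18, 36, 0, 0, 0, 2.5, 20, 18, 36, 0, 0, 0, 2.5, 20, 18, 36, 0, 0, 0, 2.5, 20, 18, 36, 0, 0, 0, 2.5, 20, 18, 36, 0, 0, 0, 2, 20, 27, 25, 0, 0, 0, 1.5, 20, 0, 0, 0, 0, 0, 0, 20]
}}

```text
time_s: 5.3
ee_pos: [0.6558, 0.2475, 0.1276]
tool_rot: [[1.0, 0.022, 0.002], [0.022, -1.0, 0.004], [0.002, -0.004, -1.0]]
force: [0.6, 0.1, -0.6]
opening: 0.0284
```

```bash
python3 - <<'E'
from h import *
I={c:ctrl.get_image(c) for c in("top","side")}
a=cv2.resize(I["top"][110:200,140:230,::-1],(400,400),interpolation=2);b=cv2.resize(I["side"][150:250,135:235,::-1],(400,400),interpolation=2);cv2.imwrite("pics/g2.png",np.hstack([a,b]));s=ctrl.get_state();print(s["time_s"],s["ee_pos"],s["opening"],s["force"])
E
```

```text
5.4 [0.65420727 0.24300979 0.1269416 ] 0.028183383954803937 [ 0.13084747 -1.25037641 -0.74651165]
```

View pics/g2.png

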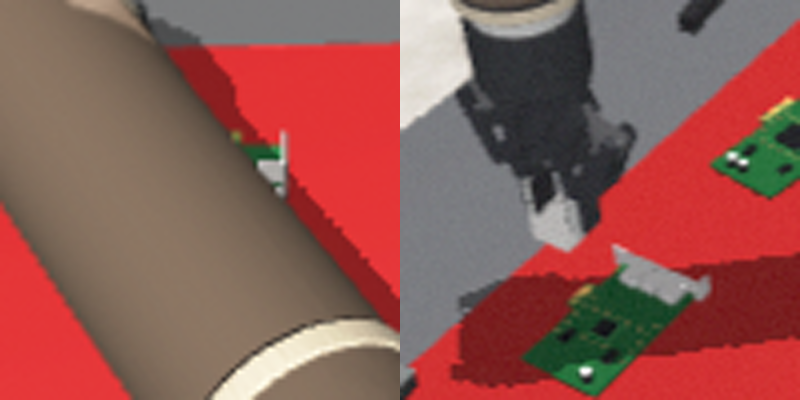

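Side view: the small sink hangs level in the fingers at (555,225), beyond the card; I overshot x by 18 mm. Correcting and descending to just above the chip.

Emit:
{"name": "step_arm", "arguments": {
  "steps": [-18, 0, -10, 0, 0, -2.2, 20, 0, 0, -30, 0, 0, 0, 20, 0, 0, -30, 0, 0, 0, 20, 0, 0, -8, 0, 0, 0, 20, 0, 0, 0, 0, 0, 0, 20, 0, 0, 0, 0, 0, 0, 20]
}}

```text
time_s: 6.0
ee_pos: [0.637, 0.2423, 0.0499]
tool_rot: [[1.0, -0.022, 0.002], [-0.022, -1.0, 0.001], [0.002, -0.001, -1.0]]
force: [0.3, 0.3, 0.0]
opening: 0.0285
```

```bash
python3 - <<'E'
from h import *
I={c:ctrl.get_image(c) for c in("top","side")}
a=cv2.resize(I["top"][110:200,140:230,::-1],(200,200),interpolation=2);b=cv2.resize(I["side"][190:270,145:225,::-1],(600,600),interpolation=2);cv2.imwrite("pics/g3.png",b);s=ctrl.get_state();print(s["time_s"],s["ee_pos"],s["opening"],s["force"])
for z in (.0485,.0305):print([((proj("side",np.r_[s["ee_pos"][:2]+np.array(d)*.015,s["ee_pos"][2]-z+.018])-[145,190])*7.5).round() for d in((-1,-1),(-1,1),(1,1),(1,-1))])
E
```

```text
6.1 [0.63727643 0.24274883 0.05026314] 0.028136569960725846 [0.80490579 0.8106846  0.18274969]
[array([360., 282.]), array([311., 331.]), array([249., 302.]), array([299., 255.])]
[array([354., 249.]), array([304., 297.]), array([242., 269.]), array([293., 221.])]
```

View pics/g3.png

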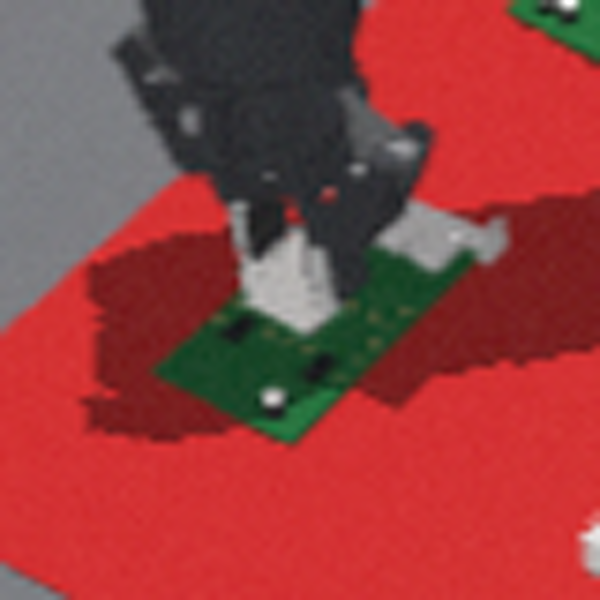

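The sink's lowest corner shows at (303,334) against a predicted (311,331), about one camera pixel, so it hangs as expected. Setting it down.

Emit:
{"name": "step_arm", "arguments": {
  "steps": [-1, 0, -5, 0, 0, 0.3, 20, 0, 0, -3.5, 0, 0, 0, 20, 0, 0, -1.5, 0, 0, 0, 20, 0, 0, 0, 0, 0, 0, 20]
}}

```text
time_s: 6.5
ee_pos: [0.6355, 0.2427, 0.0404]
tool_rot: [[1.0, -0.016, 0.001], [-0.016, -1.0, -0.0], [0.001, 0.0, -1.0]]
force: [-5.5, -2.9, 15.9]
opening: 0.0282
```

Emit:
{"name": "step_arm", "arguments": {
  "steps": [0, 0, 1, 0, 0, 0, 32, 0, 0, 0, 0, 0, 0, 40, 0, 0, 0, 0, 0, 0, 50, 0, 0, 10, 0, 0, 0, 55, 0, 0, 35, 0, 0, 0, 60, 0, 0, 40, 0, 0, 0, 70, 0, 0, 10, 0, 0, 0, 85]
}}

```text
time_s: 7.2
ee_pos: [0.6373, 0.244, 0.1397]
tool_rot: [[1.0, -0.016, 0.006], [-0.016, -1.0, 0.003], [0.006, -0.003, -1.0]]
force: [0.4, -0.2, -0.6]
opening: 0.0824
```

Emit:
{"name": "step_arm", "arguments": {
  "steps": [-24, 0, 0, 0, 0, 0, 85, -40, 0, 0, 0, 0, 0, 85, -40, 0, 0, 0, 0, 0, 85, -40, 0, 0, 0, 0, 0, 85, -39, 24, 0, 0, 0, 0, 85, 0, 0, 0, 0, 0, 0, 85]
}}

```text
time_s: 7.8
ee_pos: [0.447, 0.2697, 0.135]
tool_rot: [[1.0, -0.009, -0.002], [-0.009, -1.0, 0.001], [-0.002, -0.001, -1.0]]
force: [0.5, 0.3, 0.4]
opening: 0.0853
```

```bash
python3 - <<'E'
from h import *
I={c:ctrl.get_image(c) for c in("top","side")}
a=cv2.resize(I["top"][110:200,140:230,::-1],(400,400),interpolation=2);b=cv2.resize(I["side"][190:270,145:225,::-1],(400,400),interpolation=2);cv2.imwrite("pics/g4.png",np.hstack([a,b]));s=ctrl.get_state();print(s["time_s"],s["ee_pos"],s["opening"],s["force"])
P=np.array([.6355,.2427,.0095])
M={"side":blob(I["side"],"sink",proj("side",P+[0,0,.01]),10)}
r=fit(M,P,[0,.3,-.3],.03,.018);print(r.x,r.fun,M["side"].sum())
E
```

```text
7.9 [0.45181961 0.26725092 0.13486549] 0.08477636622209356 [ 1.17872201 -0.14753259 -0.56239237]
[ 0.63769679  0.24259932 -0.05515113] 13.945098039215686 159
```

View pics/g4.png

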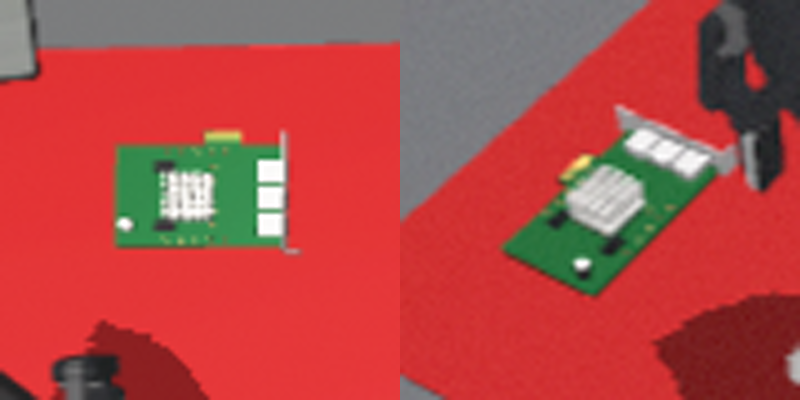

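The small sink sits centred and square on its card: the side fit gives (0.6377,0.2426) against the chip's side reading (0.6376,0.2441). Next is the medium sink; the tool is already above it.

Emit:
{"name": "step_arm", "arguments": {
  "steps": [1, 0, -35, 0, 0, 0.5, 75, 0, 0, -35, 0, 0, 0, 75, 0, 0, -22, 0, 0, 0, 75, 0, 0, -9, 0, 0, 0, 75, 0, 0, 0, 0, 0, 0, 75, 0, 0, 0, 0, 0, 0, 35, 0, 0, 0, 0, 0, 0, 35, 0, 0, 0, 0, 0, 0, 35]
}}

```text
time_s: 8.7
ee_pos: [0.4543, 0.267, 0.0349]
tool_rot: [[1.0, -0.007, 0.002], [-0.007, -1.0, 0.001], [0.002, -0.001, -1.0]]
force: [-1.2, -0.6, 4.5]
opening: 0.0432
```

Emit:
{"name": "step_arm", "arguments": {
  "steps": [0, 0, 0, 0, 0, 0, 35, 0, 0, 0, 0, 0, 0, 35]
}}

```text
time_s: 8.9
ee_pos: [0.4543, 0.267, 0.0349]
tool_rot: [[1.0, -0.007, 0.003], [-0.007, -1.0, 0.001], [0.003, -0.001, -1.0]]
force: [-0.7, 1.7, 6.3]
opening: 0.0433
```

Emit:
{"name": "step_arm", "arguments": {
  "steps": [0, 0, 10, 0, 0, 0, 35, 0, 0, 30, 0, 0, 0, 35, 0, 0, 40, 0, 0, 0, 35, 0, 0, 15, 0, 0, 0, 35, 14, -20, 0, 0, 0, -1, 35, 20, -30, 0, 0, 0, -1, 35, 20, -30, 0, 0, 0, -1, 35, 20, -30, 0, 0, 0, -1, 35]
}}

```text
time_s: 9.7
ee_pos: [0.5279, 0.1553, 0.129]
tool_rot: [[0.997, -0.077, 0.001], [-0.077, -0.997, -0.0], [0.001, -0.0, -1.0]]
force: [0.5, -0.8, -0.4]
opening: 0.0433
```

Emit:
{"name": "step_arm", "arguments": {
  "steps": [25, -40, 0, 0, 0, -1, 35, 25, -40, 0, 0, 0, -1, 35, 25, -40, 0, 0, 0, -1, 35, 25, -35, -20, 0, 0, -1, 35, 10, -14.5, -30, 0, 0, -0.5, 35, 0, 0, -25, 0, 0, 0, 35, 0, 0, 0, 0, 0, 0, 35, 0, 0, 0, 0, 0, 0, 35]
}}

```text
time_s: 10.5
ee_pos: [0.637, -0.0123, 0.0537]
tool_rot: [[0.988, -0.154, -0.001], [-0.154, -0.988, 0.001], [-0.001, -0.001, -1.0]]
force: [0.3, 1.1, 0.5]
opening: 0.0433
```

Emit:
{"name": "step_arm", "arguments": {
  "steps": [0, 0, -6, 0, 0, 0, 35, 0, 0, -3.5, 0, 0, 0, 35, 0, 0, -1.5, 0, 0, 0, 35, 0, 0, 0, 0, 0, 0, 35]
}}

```text
time_s: 10.9
ee_pos: [0.6373, -0.0128, 0.0426]
tool_rot: [[0.988, -0.154, 0.0], [-0.154, -0.988, -0.0], [0.0, 0.0, -1.0]]
force: [-0.4, -0.1, -1.3]
opening: 0.043
```

Emit:
{"name": "step_arm", "arguments": {
  "steps": [0, 0, -0.8, 0, 0, 0, 35, 0, 0, 0, 0, 0, 0, 35]
}}

```text
time_s: 11.1
ee_pos: [0.6374, -0.0128, 0.0425]
tool_rot: [[0.988, -0.154, 0.0], [-0.154, -0.988, -0.0], [0.001, 0.0, -1.0]]
force: [-1.6, -0.7, 6.1]
opening: 0.0433
```

Emit:
{"name": "step_arm", "arguments": {
  "steps": [0, 0, 0.5, 0, 0, 0, 46, 0, 0, 0, 0, 0, 0, 52, 0, 0, 0, 0, 0, 0, 60, 0, 0, 10, 0, 0, 0, 65, 0, 0, 35, 0, 0, 0, 75, 0, 0, 40, 0, 0, 0, 85, -15, 12, 8, 0, 0, 2, 85, -28, 23, 0, 0, 0, 2, 85]
}}

```text
time_s: 11.9
ee_pos: [0.5967, 0.0206, 0.138]
tool_rot: [[0.996, -0.088, 0.006], [-0.088, -0.996, -0.001], [0.006, 0.0, -1.0]]
force: [0.3, 0.2, -1.3]
opening: 0.0849
```

Emit:
{"name": "step_arm", "arguments": {
  "steps": [-35, 28, 0, 0, 0, 2.5, 85, -35, 28, 0, 0, 0, 2.5, 85, -35, 28, 0, 0, 0, 2.5, 85, -28, 23, 0, 0, 0, 2.5, 85, -7, 5, 0, 0, 0, 0.7, 85, 0, 0, 0, 0, 0, 0, 85]
}}

```text
time_s: 12.5
ee_pos: [0.4538, 0.1349, 0.1358]
tool_rot: [[0.995, 0.104, 0.001], [0.104, -0.995, -0.0], [0.001, 0.0, -1.0]]
force: [1.1, -1.0, 0.3]
opening: 0.0851
```

```bash
python3 - <<'E'
from h import *
I={c:ctrl.get_image(c) for c in("top","side")}
a=cv2.resize(I["top"][110:200,220:310,::-1],(400,400),interpolation=2);b=cv2.resize(I["side"][140:240,190:290,::-1],(400,400),interpolation=2);cv2.imwrite("pics/g5.png",np.hstack([a,b]));s=ctrl.get_state();print(s["time_s"],s["ee_pos"],s["tool_rot"][:,0],s["opening"])
P=np.array([.637,-.0125,.0095])
for c in I:
    M={c:blob(I[c],"sink",proj(c,P+[0,0,.01]),10)}
    r=fit(M,P,[-.15,.15],.045,.02);print(c,r.x.round(4),r.fun,M[c].sum())
E
```

```text
12.6 [0.45553024 0.13330897 0.13547882] [0.99502124 0.09965378 0.00136   ] 0.08494352497491588
top [ 0.6348 -0.0134 -0.1397] 34.36862745098039 285
side [ 0.6444 -0.0075  0.6103] 83.81960784313725 109
```

View pics/g5.png

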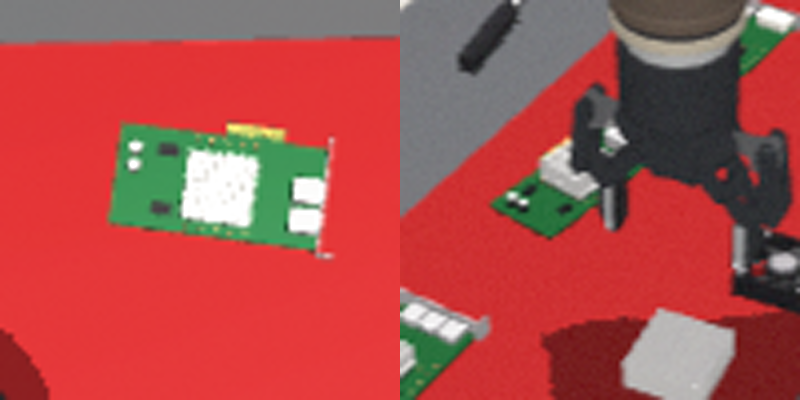

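The medium sink is centred and square: top fit (0.6348,-0.0134), -8 deg, against the chip at (0.637,-0.0125). The side fit is void because the fingers hide the sink. Now the large sink.

Emit:
{"name": "step_arm", "arguments": {
  "steps": [0, 0, -35, 0, 0, 0, 85, 0, 0, -35, 0, 0, 0, 85, 0, 0, -22, 0, 0, 0, 85, 0, 0, -9, 0, 0, 0, 85, 0, 0, 0, 0, 0, 0, 85, 0, 0, 0, 0, 0, 0, 50, 0, 0, 0, 0, 0, 0, 50, 0, 0, 0, 0, 0, 0, 50]
}}

```text
time_s: 13.4
ee_pos: [0.4553, 0.1341, 0.0355]
tool_rot: [[0.995, 0.101, 0.002], [0.101, -0.995, 0.0], [0.002, 0.0, -1.0]]
force: [-0.7, -0.3, 4.8]
opening: 0.0582
```

Emit:
{"name": "step_arm", "arguments": {
  "steps": [0, 0, 0, 0, 0, 0, 50, 0, 0, 0, 0, 0, 0, 50]
}}

```text
time_s: 13.6
ee_pos: [0.4553, 0.1341, 0.0355]
tool_rot: [[0.995, 0.101, 0.003], [0.101, -0.995, 0.0], [0.003, 0.0, -1.0]]
force: [0.3, -0.5, 6.9]
opening: 0.0584
```

Emit:
{"name": "step_arm", "arguments": {
  "steps": [0, 0, 10, 0, 0, 0, 50, 0, 0, 30, 0, 0, 0, 50, 0, 0, 40, 0, 0, 0, 50, 0, 0, 15, 0, 0, 0, 50, 9, -20, 0, 0, 0, -0.8, 50, 14, -30, 0, 0, 0, -0.8, 50, 18, -40, 0, 0, 0, -0.8, 50, 18, -40, 0, 0, 0, -0.8, 50]
}}

```text
time_s: 14.4
ee_pos: [0.5139, 0.0029, 0.1305]
tool_rot: [[0.999, 0.046, 0.002], [0.046, -0.999, 0.0], [0.002, 0.0, -1.0]]
force: [0.4, 0.4, -1.7]
opening: 0.0584
```

Emit:
{"name": "step_arm", "arguments": {
  "steps": [18, -40, 0, 0, 0, -0.8, 50, 18, -40, 0, 0, 0, -0.8, 50, 18, -40, 0, 0, 0, -0.8, 50, 18, -40, 0, 0, 0, -0.8, 50, 18, -40, 0, 0, 0, -0.8, 50, 13, -30, 0, 0, 0, -0.8, 50, 5, -13, -10, 0, 0, -0.8, 50, 0, 0, -30, 0, 0, 0, 50]
}}

```text
time_s: 15.2
ee_pos: [0.6234, -0.2425, 0.0918]
tool_rot: [[0.998, -0.057, 0.006], [-0.057, -0.998, -0.003], [0.006, 0.002, -1.0]]
force: [-0.0, 0.5, -1.3]
opening: 0.0584
```

Emit:
{"name": "step_arm", "arguments": {
  "steps": [0, 0, -30, 0, 0, 0, 50, 0, 0, -5, 0, 0, 0, 50, 0, 0, 0, 0, 0, 0, 50, 0, 0, 0, 0, 0, 0, 50]
}}

```text
time_s: 15.6
ee_pos: [0.6222, -0.2386, 0.0557]
tool_rot: [[0.999, -0.052, 0.002], [-0.052, -0.999, -0.0], [0.002, 0.0, -1.0]]
force: [-0.1, -0.1, -1.1]
opening: 0.0583
```

Emit:
{"name": "step_arm", "arguments": {
  "steps": [-0.5, 0, -7, 0, 0, 0, 50, 0, 0, -4, 0, 0, 0, 50, 0, 0, -1.5, 0, 0, 0, 50, 0, 0, -0.8, 0, 0, 0, 50, 0, 0, 0, 0, 0, 0, 50]
}}

```text
time_s: 16.1
ee_pos: [0.6211, -0.2391, 0.0431]
tool_rot: [[0.999, -0.052, 0.001], [-0.052, -0.999, -0.001], [0.001, 0.001, -1.0]]
force: [-5.9, 1.3, 14.3]
opening: 0.0584
```

Emit:
{"name": "step_arm", "arguments": {
  "steps": [0, 0, 1, 0, 0, 0, 62, 0, 0, 0, 0, 0, 0, 68, 0, 0, 0, 0, 0, 0, 76, 0, 0, 5, 0, 0, 0, 85, 0, 0, 30, 0, 0, 0, 85, 0, 0, 40, 0, 0, 0, 85, -10, 14, 17, 0, 0, 0.8, 85, -20, 27, 0, 0, 0, 1, 85]
}}

```text
time_s: 16.9
ee_pos: [0.5932, -0.2, 0.1371]
tool_rot: [[1.0, -0.023, 0.007], [-0.023, -1.0, -0.003], [0.007, 0.002, -1.0]]
force: [0.8, 0.2, 0.3]
opening: 0.085
```

Emit:
{"name": "step_arm", "arguments": {
  "steps": [-27, 36, 0, 0, 0, 1, 85, -27, 36, 0, 0, 0, 1, 85, -27, 36, 0, 0, 0, 1, 85, -27, 36, 0, 0, 0, 1, 85, -27, 36, 0, 0, 0, 1, 85, -20, 24, 0, 0, 0, 1, 85, -4, 5, 0, 0, 0, 0.5, 85, 0, 0, 0, 0, 0, 0, 85]
}}

```text
time_s: 17.7
ee_pos: [0.4318, 0.0116, 0.1342]
tool_rot: [[0.996, 0.095, 0.001], [0.095, -0.996, -0.0], [0.001, 0.001, -1.0]]
force: [-1.5, -0.7, -0.2]
opening: 0.0846
```

```bash
python3 - <<'E'
from h import *
I={c:ctrl.get_image(c) for c in("top","side")}
a=cv2.resize(I["top"][110:200,300:390,::-1],(400,400),interpolation=2);b=cv2.resize(I["side"][110:230,220:340,::-1],(400,400),interpolation=2);cv2.imwrite("pics/g6.png",np.hstack([a,b]));s=ctrl.get_state();print(s["time_s"],s["ee_pos"],s["tool_rot"][:,0],s["opening"])
P=np.array([.6215,-.239,.0095])
for c in I:
    M={c:blob(I[c],"sink",proj(c,P+[0,0,.01]),13)}
    r=fit(M,P,[-.05,.15],.06,.025);print(c,r.x.round(4),r.fun,M[c].sum())
E
```

```text
17.8 [0.43282885 0.01015675 0.13398065] [0.99582531 0.09127349 0.00105133] 0.08478240163198776
top [ 0.6195 -0.241  -0.0717] 126.9529411764706 378
side [ 0.6193 -0.2419  0.5131] 203.643137254902 36
```

View pics/g6.png

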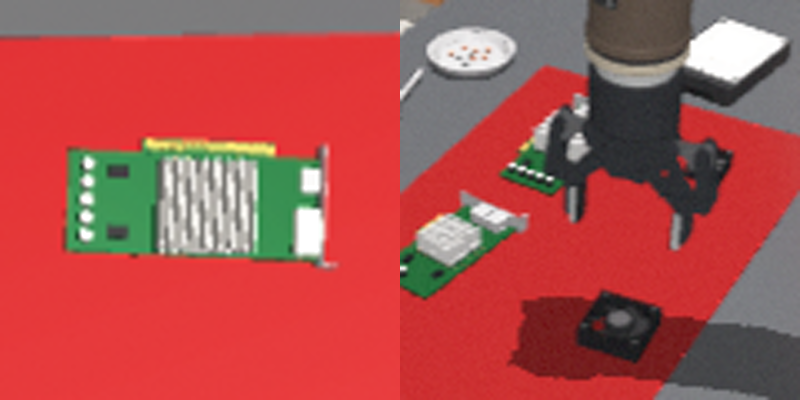

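The large sink sits on its card between the gold strip and the lower edge, centre (208,206) in the left crop; TCP at release was (0.621,-0.239). Now the fan.

Emit:
{"name": "step_arm", "arguments": {
  "steps": [0, 0, -35, 0, 0, -0.3, 85, 0, 0, -35, 0, 0, 0, 85, 0, 0, -22, 0, 0, 0, 85, 0, 0, -9, 0, 0, 0, 85, 0, 0, 0, 0, 0, 0, 85, 0, 0, 0, 0, 0, 0, 50, 0, 0, 0, 0, 0, 0, 50, 0, 0, 0, 0, 0, 0, 50]
}}

```text
time_s: 18.6
ee_pos: [0.4328, 0.0108, 0.0342]
tool_rot: [[0.996, 0.087, 0.003], [0.087, -0.996, -0.001], [0.002, 0.001, -1.0]]
force: [-1.8, 0.2, 7.0]
opening: 0.058
```

Emit:
{"name": "step_arm", "arguments": {
  "steps": [0, 0, 0, 0, 0, 0, 50, 0, 0, 0, 0, 0, 0, 50]
}}

```text
time_s: 18.8
ee_pos: [0.4328, 0.0108, 0.0342]
tool_rot: [[0.996, 0.087, 0.003], [0.087, -0.996, -0.0], [0.003, 0.001, -1.0]]
force: [-1.1, -0.1, 6.0]
opening: 0.0579
```

Emit:
{"name": "step_arm", "arguments": {
  "steps": [0, 0, 10, 0, 0, 0, 50, 0, 0, 30, 0, 0, 0, 50, 0, 0, 40, 0, 0, 0, 50, 0, 0, 20, 0, 0, 0, 50, 12, -16, 0, 0, 0, -0.8, 50, 20, -27, 0, 0, 0, -1, 50, 27, -36, 0, 0, 0, -1, 50, 27, -36, 0, 0, 0, -1, 50]
}}

```text
time_s: 19.6
ee_pos: [0.5187, -0.1063, 0.133]
tool_rot: [[1.0, 0.02, 0.001], [0.02, -1.0, -0.001], [0.001, 0.001, -1.0]]
force: [1.5, 0.0, -0.6]
opening: 0.058
```

Emit:
{"name": "step_arm", "arguments": {
  "steps": [27, -36, 0, 0, 0, -1, 50, 27, -36, 0, 0, 0, -1, 50, 25, -34, 0, 0, 0, -1, 50, 17, -22, 0, 0, 0, -0.7, 50, 6.5, -7, -20, 0, 0, -0.5, 50, 0, 0, -30, 0, 0, 0, 50, 0, 0, 0, 0, 0, 0, 50, 0, 0, 0, 0, 0, 0, 50]
}}

```text
time_s: 20.4
ee_pos: [0.6197, -0.2393, 0.0823]
tool_rot: [[0.999, -0.052, -0.002], [-0.052, -0.999, 0.001], [-0.002, -0.001, -1.0]]
force: [-0.0, 0.1, 0.7]
opening: 0.0581
```

Emit:
{"name": "step_arm", "arguments": {
  "steps": [0.7, 0, -8, 0, 0, 0, 50, 0, 0, -4, 0, 0, 0, 50, 0, 0, -2.5, 0, 0, 0, 50, 0, 0, -1, 0, 0, 0, 50, 0, 0, 0, 0, 0, 0, 50]
}}

```text
time_s: 20.9
ee_pos: [0.621, -0.239, 0.0674]
tool_rot: [[0.999, -0.052, 0.0], [-0.052, -0.999, -0.0], [0.0, 0.0, -1.0]]
force: [0.2, 0.6, -0.3]
opening: 0.0579
```

Emit:
{"name": "step_arm", "arguments": {
  "steps": [0, 0, -1, 0, 0, 0, 50, 0, 0, 0, 0, 0, 0, 50]
}}

```text
time_s: 21.1
ee_pos: [0.6213, -0.239, 0.0669]
tool_rot: [[0.999, -0.052, 0.001], [-0.052, -0.999, -0.0], [0.001, 0.0, -1.0]]
force: [-1.0, 0.9, 4.0]
opening: 0.058
```

Contact with 4 N. Releasing, rising and backing away for a check.

Emit:
{"name": "step_arm", "arguments": {
  "steps": [0, 0, 0, 0, 0, 0, 62, 0, 0, 0, 0, 0, 0, 68, 0, 0, 0, 0, 0, 0, 76, 0, 0, 5, 0, 0, 0, 85, 0, 0, 30, 0, 0, 0, 85, 0, 0, 40, 0, 0, 0, 85, -20, 0, 20, 0, 0, 0, 85, -35, 0, 0, 0, 0, 0, 85]
}}

```text
time_s: 21.9
ee_pos: [0.5692, -0.2386, 0.1652]
tool_rot: [[0.999, -0.051, 0.008], [-0.051, -0.999, -0.002], [0.008, 0.001, -1.0]]
force: [0.3, -0.9, -1.0]
opening: 0.0848
```

Emit:
{"name": "step_arm", "arguments": {
  "steps": [-35, -10, 0, 0, 0, 0, 85, -35, -35, 0, 0, 0, 0, 85, -35, -35, 0, 0, 0, 0, 85, -30, -35, 0, 0, 0, 0, 85, -15, -20, 0, 0, 0, 0, 85, 0, 0, 0, 0, 0, 0, 85]
}}

```text
time_s: 22.5
ee_pos: [0.4125, -0.3782, 0.1614]
tool_rot: [[0.998, -0.059, -0.001], [-0.059, -0.998, -0.002], [-0.001, 0.002, -1.0]]
force: [-1.5, 0.3, -0.1]
opening: 0.0852
```

```bash
python3 - <<'E'
from h import *
I={c:ctrl.get_image(c) for c in("top","side")}
a=cv2.resize(I["top"][110:230,150:390,::-1],(800,400),interpolation=2);b=cv2.resize(I["side"][110:260,160:360,::-1],(800,600),interpolation=2);cv2.imwrite("pics/f1.png",a);cv2.imwrite("pics/f2.png",b);s=ctrl.get_state();print(s["time_s"],s["ee_pos"],s["opening"])
for n,P,z in(("m",(.637,-.0125),.0095),("l",(.6212,-.239),.0345)):
  for c in I:print(n,c,proj(c,np.r_[P,z+.02]).round(1))
for c in I:
  for n in("fan","sink_large","sink_medium","sink_small"):print(c,n,[(np.round(d["centre"],1).tolist(),round(d["p"],2)) for d in ctrl.place_of(c,n)[:2]])
for n,P,w,h in(("medium",(.637,-.0125,.0095),.045,.02),("small",(.636,.2427,.0095),.03,.018)):
  for c in I:
    M={c:blob(I[c],"sink",proj(c,np.array(P)+[0,0,.01]),12)};r=fit(M,np.array(P),[-.1,.1],w,h);print(n,c,r.x.round(4),round(r.fun,1),M[c].sum())
E
```

```text
22.6 [ 0.4159524  -0.3741951   0.16158121] 0.08505849984800579
m top [268.8 150.7]
m side [234.1 179.4]
l top [348.2 153.8]
l side [271.1 142.6]
top fan [([345.7, 154.6], 0.92)]
top sink_large [([341.6, 156.2], 0.55)]
top sink_medium [([265.8, 152.5], 0.81)]
top sink_small [([180.4, 153.0], 0.63), ([345.2, 155.7], 0.56)]
side fan [([269.6, 148.3], 0.74)]
side sink_large [([272.7, 150.8], 0.54)]
side sink_medium [([235.9, 181.4], 0.56)]
side sink_small [([186.2, 231.8], 0.49)]
medium top [ 0.6347 -0.0135 -0.14  ] 35.5 286
medium side [ 0.6389 -0.0158 -0.1898] 56.6 256
small top [ 0.6336  0.2454 -0.0787] 18.5 138
small side [ 0.6376  0.2424 -0.0788] 11.8 156
```

View pics/f1.png

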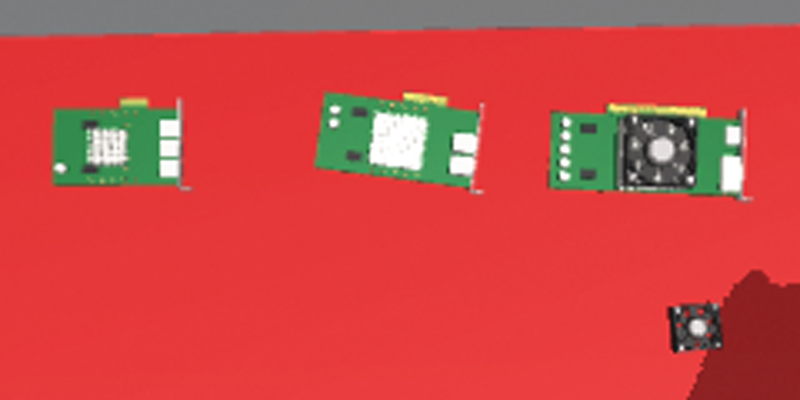

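View pics/f2.png

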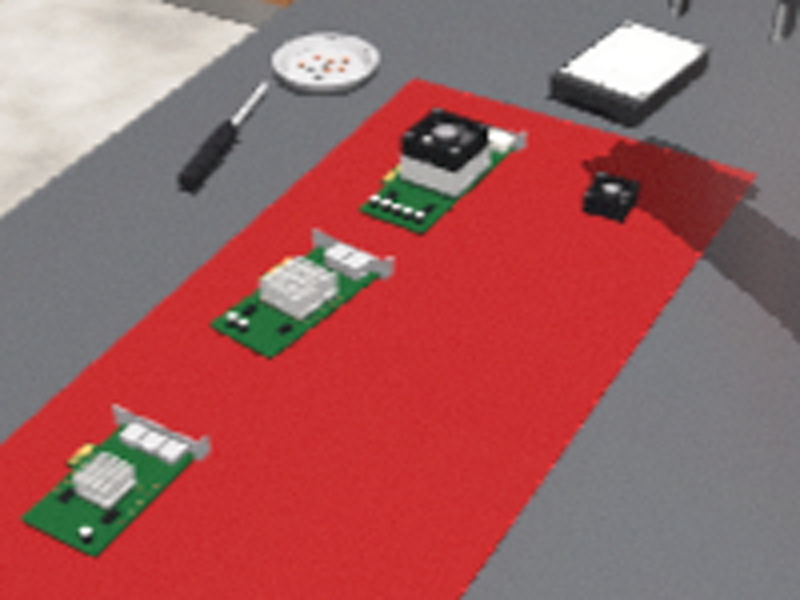

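Both views show all three sinks flat and square on their chips and the fan squarely on the large sink. The fan hub is at (662,150) in the crop, about 1 camera pixel from the prediction, and the bystanders look untouched. Handing in.

```bash
python3 -c "
from cell import ctrl
print(ctrl.sign_off())"
```

```text
the job is handed in; nothing more can be done
None
```

I set all three heat sinks on the chips of their size and laid the large fan on the large sink, then handed the job in at about 23 s of the 99 s. Each part was lowered until it touched (4–16 N) before I opened the fingers. No verdict is reported at hand-in.

**Last checks, against where the chips were measured:**

| Part | Evidence | Offset | Allowed |
|---|---|---|---|
| Small sink | fits in both views | about 2 mm (side view), about 3 mm (top view) | 7 mm |
| Medium sink | fits in both views | about 2.5 mm (top view), about 4 mm (side view) | 8 mm |
| Large sink | tool position at release | within about 1 mm | 10 mm |
| Large fan | tool position at release | within about 1 mm of the sink's release position | 8 mm |
| Large fan | hub in the top view | about 1 pixel (3 mm) from where expected | 8 mm |

In the pictures every part looks flat and square, and the small fan and hard drive look untouched. I did not look at the bottle again after the start, but the arm never worked near it.

**Checks that failed or disagreed:**
- **Two cameras:** they differ by 2–4 mm in x throughout, so the offsets are only good to about that.
- **Large sink fit:** it was poor in the top view and void in the side view, where the gripper hid the sink. It rests on the tool position and the pictures.
- **Medium sink angle:** the side fit suggested about 2 deg away from the card's angle, with poor quality; the top fit agreed with the card.
- **Detection network:** it first placed the small sink on the medium one, and I corrected that from the picture.
- **Carry error:** I overshot x by 18 mm while carrying the small sink and corrected it before lowering.

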